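# Hold the index pin back while the table returns home

### The job

Pinch the round knob of the sprung index plunger gently (its thin cap cracks at 60 N of squeeze from a finger) and pull it straight up as far as it goes, so that the pin leaves its notch and the table can swing back to its home stop under its own spring. Keep the pin pulled back all the while without letting it drop, and neither touch the table nor disturb the small loose things around the fixture. Finish with the table at home and your gripper still holding the knob fully up; do not let go.

Things in the scene. Friction and masses are not known exactly. Their poses are not given: they have to be found in the camera images.
- fixture: Rotary indexing fixture fixed on the 2.5 mm bench mat: grey base plate 160 x 136 x 12 mm, round table, and a dark steel post whose arm overhangs the table's rim and carries the plunger. Origin on the mat under the plate, z up; the upright plunger axis is at its x -37 mm, y 0, the table axis at x +20 mm, y 0. Top of the arm 63 mm, of the plunger's 18 mm steel barrel 81 mm above the mat.
- knob (a point): Centre of the plunger's black fluted pull knob, an upright cylinder 24 mm in diameter and 28 mm high. Seated, this point is 97 mm above the mat (knob from 83 to 111 mm, 2 mm above the barrel); it rises with the knob. Nothing stands within 40 mm of the knob at its height: it can be taken from above at any yaw.
- index_pin (a joint): Lift of the plunger in m: 0 = seated in its notch, 0.020 = fully back at a hard stop. A spring pushes it down, 5 N when seated, 11 N fully back; it does not latch. The 8 mm pin leaves the notch at about 0.011. The knob's cap is a thin moulding that cracks at 60 N from a finger; 20 to 40 N holds it well.
- turntable (a joint): Angle of the table in rad, counter-clockwise from above: 0 = held by the pin at the start, 1.57 = home stop. With the pin clear a weak spring turns it home in about 4 s. Top 92 mm in diameter, 44 mm above the mat, with a fixed steel disc 50 x 12 mm on it; below it a 124 mm index plate with six notches 60 degrees apart, where a pin let down early catches. At home no notch is under the pin.
- specimen: Bystander: round black moulded specimen 25 mm in diameter, 18 mm high, lying loose near the fixture. Origin at the centre of its underside.
- reference_block: Bystander: flat bright steel reference block 35 x 60 x 10 mm, lying loose near the fixture. Origin at the centre of its underside.
- gauge_block: Bystander: steel gauge block 9 x 30 x 25 mm, standing loose near the fixture. Origin at the centre of its underside.

How it is judged:
By the outcome, as a careful person would: the job done as asked, in the order asked, and still so for the second after the job is handed in, while the arm keeps its last pose, push and grip.
It also fails if it takes over 38 s, if anything falls off the work surface, if the arm or the gripper's body presses on something with over 40 N, if the wrist force passes 120 N, or if a joint passes its speed limit or range.

### The arm

A 6-joint arm with a two-finger parallel gripper is mounted at the origin on a cart in front of the work surface, level with it; the furniture and walls round the work are solid. World frame = base frame: x ahead of the robot, y to its left, z up, the work surface at z = 0. Lengths are in mm, angles in rad, forces in N, time in s.
With the tool pointing down it reaches from about 375 to 900 mm from the base axis. Payload 3.1 kg.
Tool frame: the origin (TCP) lies midway between the tips of the shut fingers; the grasp point (between the pads) lies 19 mm behind it; z points along the fingers, y is the line along which they close (so a half turn about z gives the same grasp; the last joint's range is limited). The gripper opens to 85 mm and grips with 20 to 120 N. Pads are 22 mm wide; open, the fingers measure 114 mm over their backs; the gripper's body (76 mm by 85 mm) begins 54 mm behind the grasp point. The pads swing forward as they close: fully open they stand 13 mm farther back than shut.
Start: joints at [-0.178, 0.527, 1.433, -0, 1.181, -0.178], TCP at [624.977, 0.034, 231.31] pointing down, gripper open.
Joint ranges: [-3.08, 3.08], [-0.75, 2.2], [0.22, 2.44], [-1.43, 4.57], [0, 2.65], [-2.85, 2.85]. Speed limits (rad/s): [2.79, 2.79, 3.14, 3.14, 3.14, 3.14].

### API

Orientations are given as [roll, pitch, yaw] about the fixed x, y, z axes, in that order (R = Rz(yaw) Ry(pitch) Rx(roll)).
In Python, from bench import sense, get_image, camera_info, finish_job gives the robot as it stands.
- The arm moves only by the tool move_arm, never from a script. Its argument "motion" is a list of rows, each a list of 7 numbers: the opening, from -1 (shut) to 1 (fully open), then the shift along the tool's x, y, z in shares of 0.2 m (1.0 is 0.2 m), then the turn, a rotation vector about the tool's x, y, z in parts of the range, where 1.0 means 90 degrees. In form: [[fingers, dx, dy, dz, ax, ay, az], ...]. A call has 1 to 8 rows; each row is the pose to reach, as a shift and turn from the pose commanded when the call began, along the tool's axes at that moment; what a row does not reach only later rows make up. A row lasts 1/12 s, in which the tool goes at most 41.7 mm and 7.16 degrees, less where a joint would pass 70% of its speed; a pose out of reach is approached as far as the arm can. Shift and turn numbers lie between -1 and 1, and a call with a number outside is refused. A call with a gripper value outside its range is refused whole. The fingers move at their own pace and stop on an object; "force" is the grip in N (left out, the last holds). Time passes only in rows, so rows that repeat a pose let the fingers close. It gives the time, the measured TCP pose, the force, the opening and the grip force at its end, in the units of the state.
- sense(): the state, without advancing time (a new reading comes with each control period).
- get_image(name): name is "scene" or "side" or "wrist"; returns the picture (420x560x3 uint8, blue, green, red); there is no depth.
- camera_info(name): a dict with "camera_matrix" (3x3 intrinsics, pixels), "rvec" (rotation vector, rad) and "tvec" (3), from world to camera coordinates, as OpenCV has them; the wrist camera has in their place "T_tool_cam" (4x4, takes a point from camera to tool coordinates, whose origin is the TCP and whose axes are the flange's). Camera axes: x right, y down, z forward; pixel columns grow to the right and rows downward; lengths in mm; the calibration is good to about 2 mm. A picture is of the moment at which its call begins: read the wrist's pose just before it. camera_info takes no time and is no camera call.
- finish_job(): hands the job in; it is judged then, once.
The state is a dict: "time": time; "q": joint angles; "joint_velocities": joint speeds; "tau": joint torques, N m; "position": TCP position; "tool_rot": TCP orientation; "contact_force": force on the tool from outside, world axes, zero at the start; "torque": the same for the moment, N m; "opening": opening from 0.0 (shut) to 1.0 (fully open); "gripper_force": force on a finger pad.
Only numpy, scipy, OpenCV 4.12 (cv2) and the standard library are available. Lean on these libraries where they do the work, as an engineer would, in place of code of your own. Each camera call takes 0.05 s, during which the arm holds its last target. There are 200 camera calls.

## Working session

There is one attempt and no reset: what is moved stays moved. The work goes in short steps, Python scripts to look and compute and a tool call to move; the robot and the scene stay as the last step left them, time stands still between calls to the robot, and variables do not carry over. Pictures are saved under pics/ and viewed, at most 10 in all, crops included, and the job is handed in when it is done.

Besides the shell and the picture viewer there is one more tool, called after ">>>" as name([rows], argument=value, ...), one row to a line, values as JSON. move_arm: Moves the arm, as the interface text tells. Its arguments: {"type":"object","properties":{"motion":{"type":"array"},"force":{"type":"number"}},"required":["motion"]}

```bash
ls; mkdir -p pics; python3 - <<'E'
from bench import *
import cv2
s=sense();print(s)
for n in("scene","side","wrist"):
    cv2.imwrite(f"pics/{n}0.png",get_image(n));print(n,camera_info(n))
E
```

```text
pics
{'time': 0.0, 'q': array([-1.78512122e-01,  5.28476878e-01,  1.43387043e+00,  2.44839663e-05,
        1.18138973e+00, -1.78499760e-01]), 'joint_velocities': array([-0.0004414 , -0.00078771,  0.00018775, -0.00016382,  0.00038747,
        0.001836  ]), 'tau': array([ 2.50220628e-04, -4.42344439e+01, -1.78024775e+01, -2.06930472e-04,
        8.36740597e-03,  2.24214921e-05]), 'position': array([6.24304858e+02, 1.54143278e-01, 2.30337166e+02]), 'tool_rot': array([-3.13948637e+00, -4.03012718e-04,  1.57077422e+00]), 'contact_force': array([ 1.27739287,  0.31305929, -0.56362686]), 'torque': array([-0.0148203 ,  0.0172578 ,  0.01407163]), 'gripper_force': 0.0, 'opening': 0.9988808767426985}
scene {'camera_matrix': array([[513.05876192,   0.        , 287.05604063],
       [  0.        , 513.05876192, 207.5197693 ],
       [  0.        ,   0.        ,   1.        ]]), 'rvec': array([ 2.09986895, -0.96576111,  0.46896674]), 'tvec': array([-281.14784868,  404.11490466,  559.81738061])}
side {'camera_matrix': array([[508.08061423,   0.        , 279.81453743],
       [  0.        , 508.08061423, 199.93912628],
       [  0.        ,   0.        ,   1.        ]]), 'rvec': array([ 1.99859486, -0.63265022,  0.37003619]), 'tvec': array([-422.6081023 ,  301.38551534,  659.28464441])}
wrist {'camera_matrix': array([[319.31856662,   0.        , 278.54868024],
       [  0.        , 319.31856662, 208.67407765],
       [  0.        ,   0.        ,   1.        ]]), 'T_tool_cam': array([[-1.05120204e-03, -9.59520972e-01, -2.81635223e-01,
         7.19085705e+01],
       [ 9.99999420e-01, -9.42911636e-04, -5.20027073e-04,
        -1.10451461e-01],
       [ 2.33419753e-04, -2.81635607e-01,  9.59521407e-01,
        -1.42711774e+02],
       [ 0.00000000e+00,  0.00000000e+00,  0.00000000e+00,
         1.00000000e+00]])}
```

View pics/scene0.png

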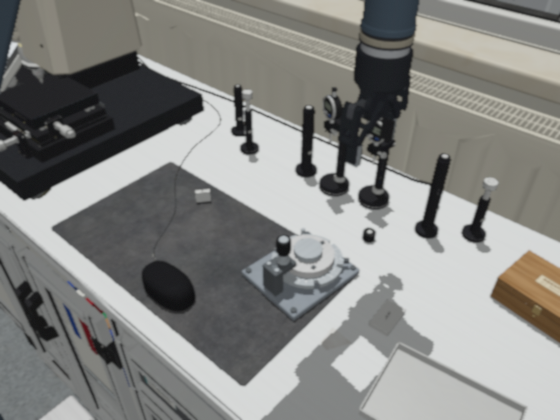

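View pics/side0.png

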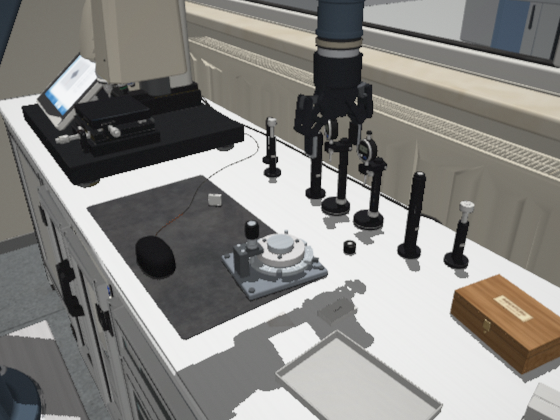

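View pics/wrist0.png

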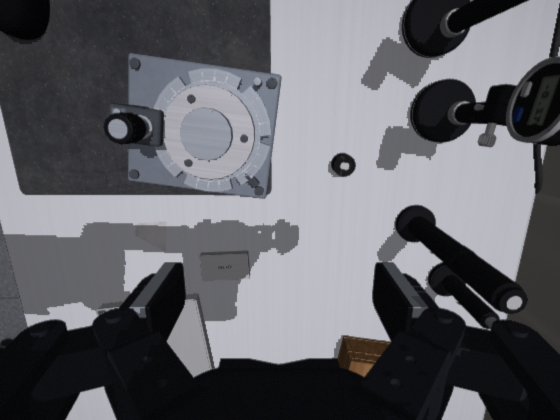

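The scene view shows the knob near (283,243). It is near (252,230) in the side view and (123,127) in the wrist view. I'll zoom in on all three to refine these.

```bash
python3 - <<'E'
import cv2,numpy as np
o=[]
for n,(x,y) in dict(scene=(283,245),side=(252,232),wrist=(125,127)).items():
    im=cv2.imread(f"pics/{n}0.png")[y-30:y+30,x-30:x+30]
    g=im.max(2)
    for t in(25,35,45):
        k,l,st,c=cv2.connectedComponentsWithStats((g<t).astype(np.uint8))
        for i in range(1,k):
            if st[i,4]>40: print(n,t,st[i]+[x-30,y-30,0,0,0],(c[i]+[x-30,y-30]).round(1))
    im=cv2.convertScaleAbs(im,alpha=2)
    o.append(cv2.resize(im,(260,260),interpolation=0))
cv2.imwrite("pics/crop.png",np.hstack(o))
E
```

```text
scene 25 [278 245  11  10  85] [282.8 249.2]
scene 35 [277 243  12  12 109] [282.7 248.7]
scene 45 [277 242  13  14 129] [282.8 248.7]
side 25 [246 225  12  14 137] [251.6 232.1]
side 35 [245 223  14  16 171] [251.7 231.3]
side 45 [245 222  14  17 187] [251.5 231.2]
wrist 25 [105 113  41  31 553] [130.1 128.5]
wrist 35 [104 113  43  32 703] [128.5 127.8]
wrist 45 [103 113  49  32 823] [129.3 129. ]
```

View pics/crop.png

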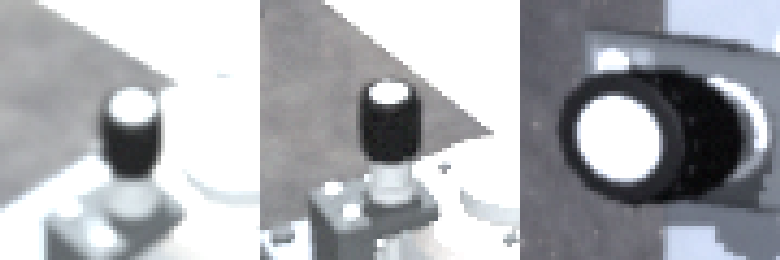

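In the crops, the white cap centre is at scene (283.2,238.5), side (251.7,222.7) and wrist (117.8,128.3). The knob body centre is at scene (282.9,245.2) and side (251.5,229.2).

```bash
cat >h.py <<'E'
import cv2,numpy as np
from scipy.spatial.transform import Rotation as R
from bench import *
def ray(n,px,s=None):
    c=camera_info(n); K=c["camera_matrix"]
    d=np.linalg.inv(K)@[*px,1.]
    if n=="wrist":
        s=s or sense(); T=np.array(c["T_tool_cam"]); Rt=R.from_euler("xyz",s["tool_rot"]).as_matrix()
        o=Rt@T[:3,3]+s["position"]; d=Rt@T[:3,:3]@d
    else:
        Rc=cv2.Rodrigues(c["rvec"])[0]; o=-Rc.T@c["tvec"]; d=Rc.T@d
    return o,d/np.linalg.norm(d)
def plane(n,px,z,s=None):
    o,d=ray(n,px,s); return (o+d*(z-o[2])/d[2]).round(1)
def tri(rs):
    A=[np.eye(3)-np.outer(d,d) for o,d in rs]
    return np.linalg.solve(sum(A),sum(a@o for a,(o,d) in zip(A,rs))).round(1)
E
python3 - <<'E'
from h import *
p=dict(scene=(283.2,238.5),side=(251.7,222.7),wrist=(117.8,128.3))
for n in p: print(n,plane(n,p[n],113.5))
print(tri([ray(n,p[n]) for n in p]))
for n,q in dict(scene=(282.9,245.2),side=(251.5,229.2)).items(): print(n,plane(n,q,99.5))
# plate corners (wrist), things
for q in [(130,54),(281,74),(269,197),(127,181)]: print("corner",plane("wrist",q,14.5))
for q in [(342,164),(226,267),(205,133)]: print(plane("wrist",q,10))
print("gauge",plane("scene",(203,196),15))
E
```

```text
scene [499.   64.  113.5]
side [497.   58.5 113.5]
wrist [497.   62.1 113.5]
[497.9  62.  113.4]
scene [498.2  63.8  99.5]
side [496.8  59.6  99.5]
corner [471.5 132.3  14.5]
corner [626.5 113.   14.5]
corner [612.7 -19.1  14.5]
corner [ 4.506e+02 -1.000e-01  1.450e+01]
[696.1  18.5  10. ]
[ 557.8 -110.6   10. ]
[542.3  53.   10. ]
gauge [567.2 337.4  15. ]
```

The rays agree: the knob top centre is at about (497.5, 62, 113.5). I'll move above it and look again.

The manual's scale: shifts go in shares of 0.2 m and turns go in shares of 90 degrees. Converting my numbers, -0.127 m is -0.635, -0.115 m is -0.575.

>>> move_arm([
  [1,0.1,-0.205,0.05,0,0,0],
  [1,0.2,-0.4,0.1,0,0,0],
  [1,0.275,-0.575,0.15,0,0,0],
  [1,0.31,-0.635,0.25,0,0,0],
  [1,0.31,-0.635,0.35,0,0,0],
  [1,0.31,-0.635,0.35,0,0,0],
  [1,0.31,-0.635,0.35,0,0,0],
  [1,0.31,-0.635,0.35,0,0,0],
], force=30)

```text
time: 0.82
position: [499.7, 61.6, 162.1]
tool_rot: [3.139, 0.0, 1.57]
contact_force: [0.8, 0.5, 1.1]
opening: 1.002
gripper_force: 0.0
```

```bash
python3 - <<'E'
from h import *
s=sense();print(s["position"],s["tool_rot"],s["contact_force"],s["time"])
im=get_image("wrist")
cv2.imwrite("pics/w1.png",im)
o,d=ray("wrist",(0,0),s)
c=camera_info("wrist");T=c["T_tool_cam"];Rt=R.from_euler("xyz",s["tool_rot"]).as_matrix()
p=np.linalg.inv(T)@[*(Rt.T@(np.array([497.5,62,113.5])-s["position"])),1]
q=c["camera_matrix"]@p[:3];print(q[:2]/q[2])
E
```

```text
[499.69259455  61.64436139 162.05715175] [3.13925130e+00 2.82114693e-04 1.57046535e+00] [0.79181836 0.47929792 1.10896617] 0.8167
[275.29369233 231.84353635]
```

View pics/w1.png

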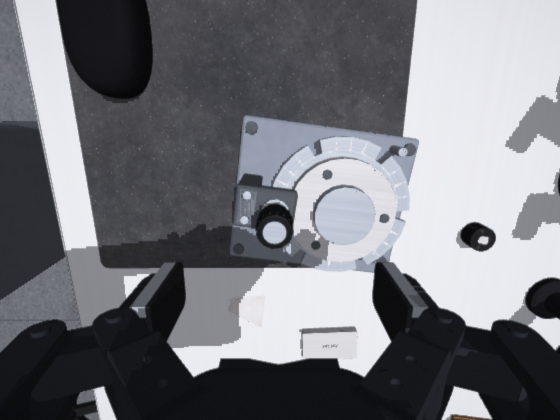

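The knob cap is near (274,233), against a prediction of (275.3,231.8). The fingers sit symmetrically about column 279, and nothing is in the way. I'll refine the cap position.

```bash
python3 - <<'E'
from h import *
im=cv2.imread("pics/w1.png");g=im.max(2)[205:260,250:300]
k,l,st,c=cv2.connectedComponentsWithStats((g>110).astype(np.uint8))
s=sense()
for i in range(1,k):
    if st[i,4]>60:
        p=c[i]+[250,205]; print(st[i],p,plane("wrist",p,113.5,s))
E
```

```text
[ 33   0  17  51 401] [294.26683292 234.25436409] [509.9  60.1 113.5]
[ 13  16  24  23 428] [274.10046729 232.26168224] [497.   61.5 113.5]
```

Converted, 0.08 m is 0.4, -0.0025 m is -0.0125.

>>> move_arm([
  [1,0,-0.0125,0.1,0,0,0],
  [1,0,-0.0125,0.2,0,0,0],
  [1,0,-0.0125,0.3,0,0,0],
  [1,0,-0.0125,0.375,0,0,0],
  [1,0,-0.0125,0.4,0,0,0],
  [1,0,-0.0125,0.4,0,0,0],
  [1,0,-0.0125,0.4,0,0,0],
  [1,0,-0.0125,0.4,0,0,0],
], force=30)

```text
time: 1.53
position: [496.7, 61.8, 82.4]
tool_rot: [3.139, 0.0, 1.571]
contact_force: [-0.2, -0.4, 0.4]
opening: 0.999
gripper_force: 0.0
```

```bash
python3 - <<'E'
from h import *
s=sense();print(s["position"],s["contact_force"],s["opening"])
cv2.imwrite("pics/w2.png",get_image("wrist"))
E
```

```text
[496.74926055  61.83064054  82.39972698] [-0.20846801 -0.44729714  0.41232282] 0.9988531285955508
```

View pics/w2.png

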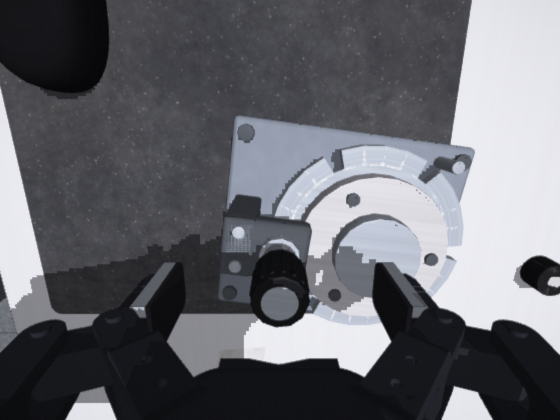

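The cap is at (278,299), centred between the fingers (midline about 279). I'll close gently, starting at low force.

>>> move_arm([
  [0.5,0,0,0,0,0,0],
  [0.2,0,0,0,0,0,0],
  [0,0,0,0,0,0,0],
  [-0.1,0,0,0,0,0,0],
  [-0.2,0,0,0,0,0,0],
  [-0.25,0,0,0,0,0,0],
  [-0.3,0,0,0,0,0,0],
  [-0.3,0,0,0,0,0,0],
], force=20)

```text
time: 2.25
position: [495.5, 62.0, 81.3]
tool_rot: [-3.142, -0.0, 1.571]
contact_force: [-0.4, 0.5, 0.0]
opening: 0.352
gripper_force: 0.0
```

>>> move_arm([
  [-0.35,0,0,0,0,0,0],
  [-0.38,0,0,0,0,0,0],
  [-0.41,0,0,0,0,0,0],
  [-0.44,0,0,0,0,0,0],
  [-0.47,0,0,0,0,0,0],
  [-0.5,0,0,0,0,0,0],
  [-0.6,0,0,0,0,0,0],
  [-0.6,0,0,0,0,0,0],
], force=20)

```text
time: 2.92
position: [497.0, 61.9, 81.6]
tool_rot: [3.138, 0.0, 1.571]
contact_force: [5.6, 1.0, -0.5]
opening: 0.271
gripper_force: 19.7
```

Converted, 0.0006 m is 0.003, 0.0003 m is 0.0015.

>>> move_arm([
  [-1,0,0.0015,0,0,0,0],
  [-1,0,0.003,0,0,0,0],
  [-1,0,0.003,0,0,0,0],
  [-1,0,0.003,0,0,0,0],
], force=32)

```text
time: 3.25
position: [497.0, 61.9, 81.6]
tool_rot: [3.14, 0.0, 1.571]
contact_force: [4.4, 0.3, 3.0]
opening: 0.266
gripper_force: 31.9
```

Firm grip at 32 N. Now I'll lift slowly.

Converted, -0.008 m is -0.04, -0.007 m is -0.035.

>>> move_arm([
  [-1,0,0,-0.005,0,0,0],
  [-1,0,0,-0.0125,0,0,0],
  [-1,0,0,-0.02,0,0,0],
  [-1,0,0,-0.0275,0,0,0],
  [-1,0,0,-0.035,0,0,0],
  [-1,0,0,-0.04,0,0,0],
  [-1,0,0,-0.04,0,0,0],
], force=32)

```text
time: 3.83
position: [496.9, 61.9, 88.6]
tool_rot: [3.14, 0.0, 1.571]
contact_force: [7.4, 0.6, -6.7]
opening: 0.268
gripper_force: 31.9
```

Converted, -0.01 m is -0.05, -0.009 m is -0.045.

>>> move_arm([
  [-1,0,0.0025,-0.01,0,0,0],
  [-1,0,0.0025,-0.02,0,0,0],
  [-1,0,0.0025,-0.03,0,0,0],
  [-1,0,0.0025,-0.04,0,0,0],
  [-1,0,0.0025,-0.045,0,0,0],
  [-1,0,0.0025,-0.05,0,0,0],
  [-1,0,0.0025,-0.05,0,0,0],
], force=34)

```text
time: 4.42
position: [496.9, 61.9, 98.1]
tool_rot: [3.141, -0.0, 1.571]
contact_force: [6.6, -0.8, -9.9]
opening: 0.269
gripper_force: 33.8
```

Converted, -0.003 m is -0.015, -0.0025 m is -0.0125.

>>> move_arm([
  [-1,0,0.0025,-0.005,0,0,0],
  [-1,0,0.0025,-0.01,0,0,0],
  [-1,0,0.0025,-0.0125,0,0,0],
  [-1,0,0.0025,-0.015,0,0,0],
  [-1,0,0.0025,-0.015,0,0,0],
], force=34)

```text
time: 4.83
position: [496.9, 61.9, 100.8]
tool_rot: [-3.141, -0.0, 1.571]
contact_force: [6.4, 0.1, -11.1]
opening: 0.269
gripper_force: 33.8
```

Converted, -0.0012 m is -0.006, -0.0008 m is -0.004.

>>> move_arm([
  [-1,0,0.0015,-0.002,0,0,0],
  [-1,0,0.0015,-0.004,0,0,0],
  [-1,0,0.0015,-0.006,0,0,0],
  [-1,0,0.0015,-0.006,0,0,0],
  [-1,0,0.0015,-0.006,0,0,0],
], force=34)

```text
time: 5.25
position: [496.9, 61.9, 101.8]
tool_rot: [-3.14, -0.0, 1.571]
contact_force: [6.6, 1.0, -11.9]
opening: 0.267
gripper_force: 34.4
```

Converted, -0.0008 m is -0.004, -0.0004 m is -0.002.

>>> move_arm([
  [-1,0,0,-0.002,0,0,0],
  [-1,0,0,-0.004,0,0,0],
  [-1,0,0,-0.004,0,0,0],
  [-1,0,0,-0.004,0,0,0],
], force=36)

```text
time: 5.58
position: [496.9, 61.9, 101.8]
tool_rot: [-3.14, -0.0, 1.571]
contact_force: [8.0, 0.1, -18.1]
opening: 0.264
gripper_force: 36.5
```

```bash
python3 - <<'E'
from h import *
s=sense();print(s["position"],s["contact_force"],s["gripper_force"])
a=get_image("side")[170:310,190:350];b=get_image("wrist")
cv2.imwrite("pics/v3.png",np.hstack([cv2.resize(a,None,fx=2.2,fy=2.2),cv2.resize(b[100:350,180:500],None,fx=1.232,fy=1.232)]))
E
```

```text
[496.86545069  61.93069207 101.83195334] [  7.98369803   0.0839692  -18.14113497] 36.51521475054324
```

View pics/v3.png

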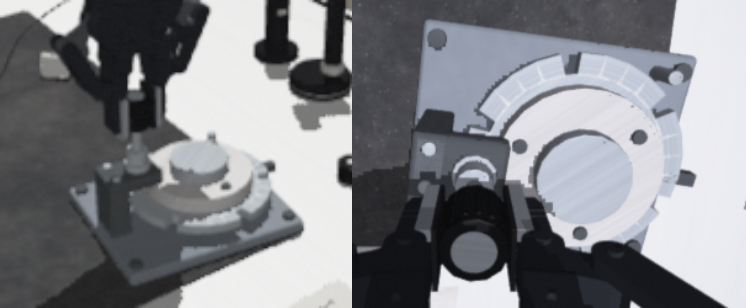

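The knob is against the hard stop: force rose to 18 N with no further travel. The steel barrel is exposed below it and the table has started to turn. I'll hold still while it swings home.

>>> move_arm([
  [-1,0,0,0,0,0,0],
  [-1,0,0,0,0,0,0],
  [-1,0,0,0,0,0,0],
  [-1,0,0,0,0,0,0],
  [-1,0,0,0,0,0,0],
  [-1,0,0,0,0,0,0],
  [-1,0,0,0,0,0,0],
  [-1,0,0,0,0,0,0],
])

```text
time: 6.35
position: [496.8, 61.9, 101.8]
tool_rot: [-3.139, -0.0, 1.571]
contact_force: [9.2, 0.0, -18.5]
opening: 0.268
gripper_force: 36.5
```

>>> move_arm([
  [-1,0,0,0,0,0,0],
  [-1,0,0,0,0,0,0],
  [-1,0,0,0,0,0,0],
  [-1,0,0,0,0,0,0],
  [-1,0,0,0,0,0,0],
  [-1,0,0,0,0,0,0],
  [-1,0,0,0,0,0,0],
  [-1,0,0,0,0,0,0],
])

```text
time: 7.02
position: [496.9, 61.9, 101.8]
tool_rot: [-3.14, -0.0, 1.571]
contact_force: [7.4, 0.4, -18.0]
opening: 0.265
gripper_force: 36.5
```

>>> move_arm([
  [-1,0,0,0,0,0,0],
  [-1,0,0,0,0,0,0],
  [-1,0,0,0,0,0,0],
  [-1,0,0,0,0,0,0],
  [-1,0,0,0,0,0,0],
  [-1,0,0,0,0,0,0],
  [-1,0,0,0,0,0,0],
  [-1,0,0,0,0,0,0],
])

```text
time: 7.68
position: [496.9, 61.9, 101.8]
tool_rot: [-3.139, -0.0, 1.571]
contact_force: [7.8, -0.6, -18.9]
opening: 0.269
gripper_force: 36.5
```

>>> move_arm([
  [-1,0,0,0,0,0,0],
  [-1,0,0,0,0,0,0],
  [-1,0,0,0,0,0,0],
  [-1,0,0,0,0,0,0],
  [-1,0,0,0,0,0,0],
  [-1,0,0,0,0,0,0],
  [-1,0,0,0,0,0,0],
  [-1,0,0,0,0,0,0],
])

```text
time: 8.35
position: [496.8, 61.9, 101.8]
tool_rot: [-3.139, -0.0, 1.571]
contact_force: [8.0, -0.3, -18.2]
opening: 0.268
gripper_force: 36.5
```

>>> move_arm([
  [-1,0,0,0,0,0,0],
  [-1,0,0,0,0,0,0],
  [-1,0,0,0,0,0,0],
  [-1,0,0,0,0,0,0],
  [-1,0,0,0,0,0,0],
  [-1,0,0,0,0,0,0],
  [-1,0,0,0,0,0,0],
  [-1,0,0,0,0,0,0],
])

```text
time: 9.02
position: [496.9, 61.9, 101.9]
tool_rot: [-3.14, -0.0, 1.571]
contact_force: [7.2, -0.2, -18.0]
opening: 0.267
gripper_force: 36.5
```

>>> move_arm([
  [-1,0,0,0,0,0,0],
  [-1,0,0,0,0,0,0],
  [-1,0,0,0,0,0,0],
  [-1,0,0,0,0,0,0],
  [-1,0,0,0,0,0,0],
  [-1,0,0,0,0,0,0],
  [-1,0,0,0,0,0,0],
  [-1,0,0,0,0,0,0],
])

```text
time: 9.68
position: [496.9, 61.9, 101.8]
tool_rot: [-3.14, -0.0, 1.571]
contact_force: [8.3, 0.6, -17.4]
opening: 0.264
gripper_force: 36.5
```

```bash
python3 - <<'E'
from h import *
cv2.imwrite("pics/w4.png",get_image("wrist"))
E
```

>>> move_arm([
  [-1,0,0,0,0,0,0],
  [-1,0,0,0,0,0,0],
  [-1,0,0,0,0,0,0],
  [-1,0,0,0,0,0,0],
  [-1,0,0,0,0,0,0],
  [-1,0,0,0,0,0,0],
  [-1,0,0,0,0,0,0],
  [-1,0,0,0,0,0,0],
])

```text
time: 10.4
position: [496.9, 61.9, 101.8]
tool_rot: [-3.139, -0.0, 1.571]
contact_force: [7.8, -0.3, -18.4]
opening: 0.265
gripper_force: 36.5
```

```bash
python3 - <<'E'
from h import *
b=get_image("wrist");a=cv2.imread("pics/w4.png")
print((cv2.absdiff(a,b).max(2)>25).sum())
f=lambda i:cv2.resize(i[100:350,180:500],None,fx=1.232,fy=1.232)
cv2.imwrite("pics/v5.png",np.hstack([f(a),f(b)]))
E
```

```text
102
```

View pics/v5.png

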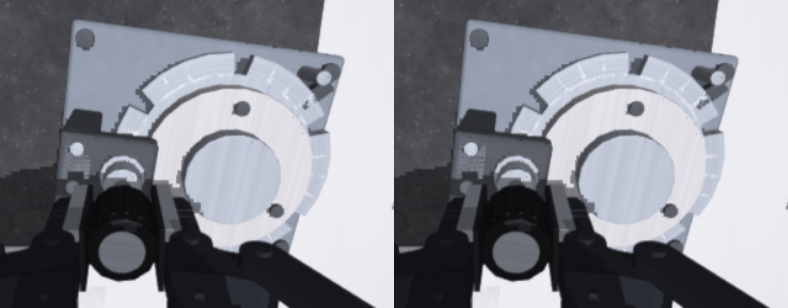

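The table has turned about 90°: the screw holes went from roughly -2°/113°/221° to 82°/-36°, and the stop lug is at the post at upper right. I'll wait a little longer to confirm it's at rest.

>>> move_arm([
  [-1,0,0,0,0,0,0],
  [-1,0,0,0,0,0,0],
  [-1,0,0,0,0,0,0],
  [-1,0,0,0,0,0,0],
  [-1,0,0,0,0,0,0],
  [-1,0,0,0,0,0,0],
  [-1,0,0,0,0,0,0],
  [-1,0,0,0,0,0,0],
])

```text
time: 11.12
position: [496.9, 61.9, 101.8]
tool_rot: [-3.14, -0.0, 1.571]
contact_force: [7.4, -0.1, -16.9]
opening: 0.266
gripper_force: 36.5
```

>>> move_arm([
  [-1,0,0,0,0,0,0],
  [-1,0,0,0,0,0,0],
  [-1,0,0,0,0,0,0],
  [-1,0,0,0,0,0,0],
  [-1,0,0,0,0,0,0],
  [-1,0,0,0,0,0,0],
  [-1,0,0,0,0,0,0],
  [-1,0,0,0,0,0,0],
])

```text
time: 11.78
position: [496.9, 61.9, 101.9]
tool_rot: [-3.14, -0.0, 1.571]
contact_force: [8.0, -0.1, -18.9]
opening: 0.269
gripper_force: 36.5
```

>>> move_arm([
  [-1,0,0,0,0,0,0],
  [-1,0,0,0,0,0,0],
  [-1,0,0,0,0,0,0],
  [-1,0,0,0,0,0,0],
  [-1,0,0,0,0,0,0],
  [-1,0,0,0,0,0,0],
  [-1,0,0,0,0,0,0],
  [-1,0,0,0,0,0,0],
])

```text
time: 12.45
position: [496.8, 61.9, 101.8]
tool_rot: [-3.139, -0.0, 1.571]
contact_force: [7.2, -0.1, -17.7]
opening: 0.267
gripper_force: 36.5
```

```bash
python3 - <<'E'
from h import *
b=get_image("wrist");a=cv2.imread("pics/w4.png");c=get_image("wrist")
for x,y in((a,b),(b,c)):
    m=(cv2.absdiff(x,y).max(2)>25); r=m[130:310,300:470]; print(m.sum(),r.sum())
# screw-hole positions on the table face, in both pictures
for x in(a,b):
    k,l,st,ce=cv2.connectedComponentsWithStats((x.max(2)[170:290,330:430]<90).astype(np.uint8))
    print([(ce[i]+[330,170]).round(1).tolist() for i in range(1,k) if 40<st[i,4]<250])
print(sense()["time"],sense()["position"])
E
```

```text
219 83
101 71
[[337.0, 223.1], [334.2, 278.5]]
[[337.0, 223.1], [334.2, 278.5]]
12.55 [496.85907738  61.93664614 101.83206119]
```

The change over 2 s (83 px) is about the frame-to-frame noise (71 px), so the table is at rest at home. Handing in.

```bash
python3 -c "
from bench import *
print(finish_job())"
```

```text
the job is handed in; nothing more can be done
None
```

I handed the job in at about 12.6 s, with the knob held against its upper stop at 36.5 N and the table turned about 90° and at rest, which I take to be its home stop; I did not re-check the loose parts by camera at the end.

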